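# Swing the lamp aside, fit the double lid on the wax tin and lift off only the cover

## Robot

A 7-joint arm with a two-finger parallel gripper is mounted at the origin on the work surface. World frame = base frame: x ahead of the robot, y to its left, z up, the work surface at z = 0. Lengths are in m, angles in rad, forces in N, time in s.
With the tool pointing down it reaches from about 0.425 to 0.875 m from the base axis. Payload 4.7 kg.
Tool frame: the origin (TCP) lies at the very end of the fingers, on their centre line; the grasp point (between the pads) lies 19 mm behind it; z points along the fingers, y is the line along which they close (so a half turn about z gives the same grasp; the last joint's range is limited). The gripper opens to 87 mm and grips with 3 to 60 N. Pads are 19 mm wide; open, the fingers measure 117 mm over their backs; the gripper's body (75 mm by 190 mm) begins 51 mm behind the grasp point.
Start: joints at [-1.326, 0.321, -0.07, 1.45, 0.023, 1.371, -0.057], TCP at [0.149, 0.633, 0.223] pointing down, gripper open.
Joint ranges: [-2.86, 2.86], [-0.3, 2.09], [-1.38, 1.24], [0.06, 2.45], [-1.56, 4.7], [0.09, 2.05], [-2.69, 2.69]. Speed limits (rad/s): [2.57, 2.57, 3.14, 3.14, 3.14, 3.14, 3.14].

## Interface

Orientations are given as a unit quaternion [w, x, y, z].
In Python, from rig import r gives the robot as it stands.
- The arm moves only by the tool step_arm, never from a script. Its argument "motion" is a list that holds one entry, the list of rows, each a list of 7 numbers: the shift along the tool's x, y, z in mm, then the turn, a rotation vector about the tool's x, y, z in rad, then the gripper command: -1 is shut, 1 is fully open, values between are in proportion. A call has 1 to 8 rows; each row shifts and turns the commanded pose from where the row before left it, along the tool's axes as they then stand; what a row does not reach is not made up. A row lasts 1/12 s, in which the tool goes at most 41.7 mm and 7.16 degrees, less where a joint would pass 70% of its speed; a pose out of reach is approached as far as the arm can. A call with a gripper value outside its range is refused whole. The fingers move at their own pace and stop on an object; "newtons" is the grip in N (left out, the last holds). Time passes only in rows, so rows that do not move let the fingers close. It gives the time, the measured TCP pose, the force, the opening and the grip force at its end, in the units of the state.
- r.state(): the state, without advancing time (a new reading comes with each control period).
- r.capture(name): name is "scene" or "top" or "wrist"; returns a dict with "image" (384x512x3 uint8, red, green, blue), "depth" (384x512 float32, m along the optical axis (not along the pixel's ray), 0 where there is no reading), "fx", "fy", "cx", "cy" (pixels), "k1" (the pictures are not rectified: a ray, as slopes to the right and down, at radius r is drawn at 1 + k1 r^2 times it, then the intrinsics apply), "cam_to_world" (4x4, takes a point from camera to world coordinates); the wrist camera has in their place "T_tool_cam" (4x4, takes a point from camera to tool coordinates, whose origin is the TCP and whose axes are the flange's). Camera axes: x right, y down, z forward; pixel columns grow to the right and rows downward; lengths in m; the calibration is good to about 2 mm. A picture is of the moment at which its call begins: read the wrist's pose just before it.
- r.sign_off(): hands the job in; it is judged then, once.
Trained networks look in a picture, given as the dict that the camera call returned (one of the last four; its "shot" number tells which), for a name from the list of things; names that differ only in an ending like _2 or _b are one class to them, and where a whole thing is asked for, a point or a joint stands for the part that bears it (a point fixed in the world has none). Each returns a list of dicts, best first, with "conf" (0 to 1); they miss things now and then, are a little off and sometimes report something else, mostly with a low value. They report only what shows in the picture. A call takes as long as a camera call. They do not tell look-alikes from the thing itself.
- r.search_frame(picture, query): "position" ([x, y, z] in m, in world coordinates, good to about 4 mm: the middle of the surface that is visible of it).
The state is a dict: "clock": time; "joint_pos": joint angles; "qvel": joint speeds; "tau": joint torques, N m; "ee_pos": TCP position; "tcp_rot": TCP orientation; "ft_force": force on the tool from outside, world axes, zero at the start; "ft_torque": the same for the moment, N m; "width": finger opening in m; "grip_force": force on a finger pad.
Only numpy, scipy, OpenCV 4.12 (cv2) and the standard library are available. Lean on these libraries where they do the work, as an engineer would, in place of code of your own. Each camera call takes 0.05 s, during which the arm holds its last target. There are 200 camera calls.

## Task

Swing the bench lamp's arm about a quarter turn by its orange peg so that the head is well clear of the open green wax tin, on whichever side is free. Then pick up the nested pair of lids together by the red knob of the inner lid, lower the pair onto the tin and keep hold of the knob until the inner lid is down on the rim; then let go, take the blue cover by its brass collar and lift it straight off, leaving the inner lid seated and undisturbed so that its fit can be checked. Finish while still holding the cover, roughly level and still, with its lower edge at least 8 cm higher than it was on the tin; do not shove the tin or disturb the other things on the shelf.

Things in the scene. Friction and masses are not known exactly. Their poses are not given: they have to be found in the camera images.
- lamp_arm (a joint): angle of the lamp arm about its upright hinge post, rad, anticlockwise seen from above, range -1.7 to 1.7. At 0 the arm points from the post along world -x (towards the robot), over the tin; positive values carry the head towards -y, negative towards +y. A slightly stiff hinge (about 0.12 N m plus light damping): it stays where it is left.
- lamp_hinge (a point): point on the lamp's upright hinge axis at the height of the arm, 164 mm above the shelf. Post 16 mm across on a fixed round foot of 100 mm; hub on top of the post 26 mm across, top 175 mm above the shelf.
- lamp_grip (a point): upright orange peg, 18 mm across, on top of the lamp head, 190 mm from the hinge axis; this point lies on its axis 190 mm above the shelf, 20 mm below its flat top (210 mm); free above 170 mm, where the 12 mm thick aluminium arm bar (running to the hinge) and the head end. The peg turns with the arm.
- lamp_head (a point): centre of the underside of the black round lamp head (90 mm across), straight below the peg, 130 mm above the shelf.
- tin: open round green tin standing loose on the shelf, 94 mm across outside, 86 mm inside, 60 mm high, about 0.7 kg with an amber wax cake that fills it to 28 mm below the rim. Origin at the centre of its underside, z up.
- tin_mouth (a point): centre of the tin's mouth, level with the rim, 60 mm above the tin's underside.
- inner_knob (a point): middle of the red round knob of the aluminium inner lid: knob 22 mm across and 28 mm tall (14 mm above and below this point), upright on the lid's axis, its top 70 mm above the underside of the lid's plug. At the start the lid stands on the shelf on its plug with the cover nested over it, and the knob's whole 28 mm stand above the cover's brass collar. Lifting the knob brings the cover along, which only rests on the inner lid. This point lies 46 mm above inner_seat.
- inner_seat (a point): point on the inner lid's axis at the underside of its 100 mm wide, 4 mm thick flange, which comes to rest on the tin's rim (it then meets tin_mouth). Below it is the 82 mm wide, 10 mm deep plug with a 3 mm chamfer at its foot, which enters the tin with 2 mm to spare all round.
- inner_lid: the aluminium inner lid, about 0.14 kg; origin at the centre of the underside of its plug, 10 mm below inner_seat, z up.
- cover_collar (a point): middle of the brass collar of the blue outer cover: upright tube 38 mm across outside, 30 mm inside, standing 24 mm above the cover's top plate, around the knob; this point lies on its axis 12 mm above the plate and 12 mm below the collar's top, 26 mm above cover_rim. Nested, it lies 20 mm above inner_seat, so 26 mm below inner_knob; the knob stands 28 mm above the collar's top and must pass out through it with 4 mm to spare all round.
- cover_rim (a point): centre of the lower edge of the cover's skirt. Cover 111 mm across, 14 mm high without the collar, skirt 105 mm inside; it hangs loosely around the inner lid and has 2.5 mm of play sideways. Nested, this point lies 6 mm below inner_seat (54 mm above the shelf once on the tin).
- cover: the blue outer cover with its collar, about 0.12 kg; origin at cover_rim, z up.
- headlamp: silver headlamp, 90 mm wide over its strap mount, 45 mm high, loose; leave alone. Origin at the centre of its underside.
- basket: red ski pole basket, 100 mm across, 31 mm high, loose; leave alone. Origin at the centre of its underside.
- scraper: grey plastic ice scraper lying flat, 225 mm long, 110 mm wide, 20 mm high, loose; leave alone. Origin on its underside in the handle.
- boot_tree: wooden boot tree lying on the shelf, 230 mm long, 80 mm high, loose; leave alone. Origin at the centre of its underside.
There are look-alikes about, which are no part of the job. Several things have the shape of the cover; the one meant has the colours described above.

How it is judged:
By the outcome, as a careful person would: the job done as asked, in the order asked, and still so for the second after the job is handed in, while the arm keeps its last pose, push and grip.
It also fails if it takes over 72 s, if anything falls off the work surface, if the arm or the gripper's body presses on something with over 40 N, if the wrist force passes 120 N, or if a joint passes its speed limit or range.

## Working session

There is one attempt and no reset: what is moved stays moved. The work goes in short steps, Python scripts to look and compute and a tool call to move; the robot and the scene stay as the last step left them, time stands still between calls to the robot, and variables do not carry over. Pictures are saved under pics/ and viewed, at most 10 in all, crops included, and the job is handed in when it is done.

Besides the shell and the picture viewer there is one more tool, called as name(argument=value, ...) on one line, values as JSON. step_arm: Moves the arm, as the interface text tells. Its arguments: {"type":"object","properties":{"motion":{"type":"array","items":{"type":"array","items":{"type":"array","items":{"type":"number"}}}},"newtons":{"type":"number"}},"required":["motion"]}

```bash
ls; mkdir -p pics
cat > h.py <<'E'
import numpy as np, cv2
from rig import r
from scipy.spatial.transform import Rotation as R
def rot(s): q=s["tcp_rot"]; return R.from_quat([q[1],q[2],q[3],q[0]])
def save(c,n): cv2.imwrite("pics/"+n,c["image"][:,:,::-1])
def c2w(c,s=None):
    if "cam_to_world" in c: return np.array(c["cam_to_world"])
    T=np.eye(4); T[:3,:3]=rot(s).as_matrix(); T[:3,3]=s["ee_pos"]; return T@np.array(c["T_tool_cam"])
def cloud(c,s=None):
    T=c2w(c,s); K=np.array([[c["fx"],0,c["cx"]],[0,c["fy"],c["cy"]],[0,0,1.]])
    v,u=np.mgrid[:384,:512]; p=np.stack([u.ravel(),v.ravel()],1).astype(np.float32)[:,None]
    n=cv2.undistortPoints(p,K,np.array([c["k1"],0,0,0,0.]))[:,0]
    d=c["depth"].ravel(); P=np.c_[n*d[:,None],d]; W=P@T[:3,:3].T+T[:3,3]; W[d==0]=np.nan
    return W.reshape(384,512,3)
E
python3 - <<'E'
from h import *
s=r.state(); print({k:np.round(v,3).tolist() for k,v in s.items()}); print(np.round(rot(s).as_matrix(),3))
ims=[]
for n in("scene","top"):
    c=r.capture(n); save(c,n+"0.png")
    np.save(n+"0.npy",cloud(c)); 
    for q in("lamp_grip","tin","inner_knob","cover_collar","cover","headlamp","basket","scraper","boot_tree"):
        print(n,q,[(np.round(d["position"],3).tolist(),round(d["conf"],2)) for d in r.search_frame(c,q)])
E
```

```text
pics
{'clock': 0.0, 'joint_pos': [-1.326, 0.322, -0.07, 1.452, 0.023, 1.371, -0.057], 'qvel': [0.001, -0.0, 0.001, -0.001, -0.001, -0.0, -0.001], 'tau': [-0.0, -49.127, -0.404, -31.254, -0.064, 0.043, 0.0], 'ee_pos': [0.149, 0.632, 0.221], 'tcp_rot': [-0.0, 0.115, 0.993, -0.001], 'ft_force': [0.518, 0.966, -0.004], 'ft_torque': [-0.062, -0.008, -0.064], 'grip_force': 0.0, 'width': 0.087}
[[-0.973  0.229 -0.   ]
 [ 0.229  0.973 -0.002]
 [-0.    -0.002 -1.   ]]
scene lamp_grip [([0.497, 0.016, 0.161], 0.67)]
scene tin [([0.484, 0.029, 0.035], 0.82)]
scene inner_knob [([0.51, 0.262, 0.062], 0.67)]
scene cover_collar [([0.674, 0.216, 0.019], 0.71), ([0.363, 0.273, 0.018], 0.68), ([0.365, 0.435, 0.015], 0.66), ([0.517, 0.27, 0.016], 0.63)]
scene cover [([0.672, 0.212, 0.013], 0.88), ([0.518, 0.263, 0.018], 0.81), ([0.364, 0.277, 0.013], 0.77), ([0.368, 0.443, 0.016], 0.65)]
scene headlamp [([0.527, -0.236, 0.033], 0.9)]
scene basket [([0.402, -0.403, 0.005], 0.73)]
scene scraper [([0.615, 0.461, 0.011], 0.74), ([0.518, 0.272, 0.017], 0.35)]
scene boot_tree [([0.638, -0.419, 0.043], 0.92)]
top lamp_grip [([0.484, 0.006, 0.161], 0.8)]
top tin [([0.468, 0.052, 0.033], 0.59)]
top inner_knob [([0.496, 0.253, 0.071], 0.53)]
top cover_collar [([0.348, 0.432, 0.012], 0.78), ([0.654, 0.207, 0.014], 0.76), ([0.483, 0.012, 0.153], 0.73), ([0.496, 0.258, 0.013], 0.72), ([0.347, 0.266, 0.013], 0.65)]
top cover [([0.497, 0.256, 0.017], 0.93), ([0.356, 0.434, 0.016], 0.86), ([0.352, 0.259, 0.016], 0.76), ([0.657, 0.204, 0.013], 0.76)]
top headlamp [([0.511, -0.242, 0.047], 0.86)]
top basket [([0.39, -0.413, 0.005], 0.58)]
top scraper [([0.61, 0.456, 0.014], 0.95), ([0.497, 0.253, 0.068], 0.71)]
top boot_tree [([0.593, -0.434, 0.052], 0.68)]
```

View pictures.

View pics/scene0.png

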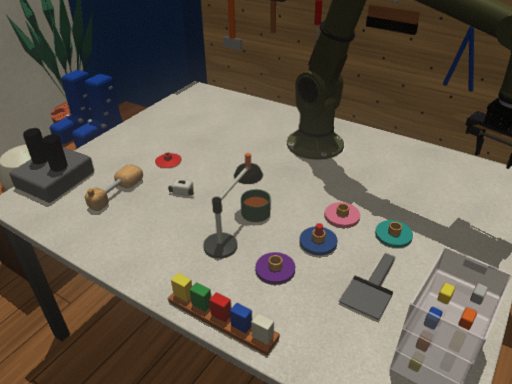

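View pics/top0.png

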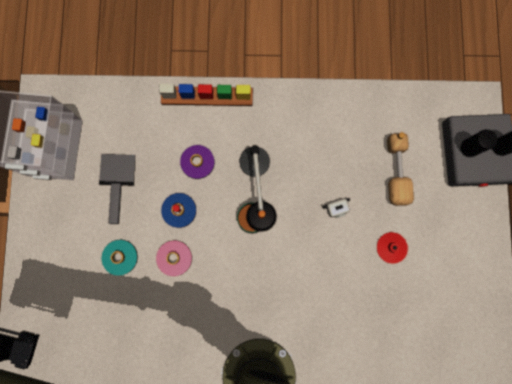

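Run:
```python
from h import *
for n in("scene","top"):
    W=np.load(n+"0.npy"); im=cv2.imread("pics/%s0.png"%n); H=cv2.cvtColor(im,cv2.COLOR_BGR2HSV).astype(int)
    h,sa,v=[H[...,i] for i in range(3)]
    def show(t,m):
        p=W[m&np.isfinite(W[...,2])]; 
        if len(p): print(n,t,len(p),np.round(np.median(p,0),3),np.round(p.min(0),3),np.round(p.max(0),3))
    box=lambda x0,x1,y0,y1,z0,z1:(W[...,0]>x0)&(W[...,0]<x1)&(W[...,1]>y0)&(W[...,1]<y1)&(W[...,2]>z0)&(W[...,2]<z1)
    show("peg",box(.38,.6,-.1,.1,.177,.25)&(sa>120))
    show("hub",box(.62,.75,-.1,.1,.1,.25))
    show("hi",box(.4,.8,-.3,.3,.12,.25))
    show("foot",box(.58,.8,-.1,.1,.006,.05)&(v<80))
    show("knob",box(.4,.58,.18,.34,.045,.2))
    show("blue",box(.4,.58,.18,.34,.008,.04))
    show("purple",box(.6,.75,.12,.3,.006,.04))
    show("tinrim",box(.38,.55,-.06,.12,.05,.07))
    show("table",box(.3,.8,-.3,.3,-.02,.005))
```

```text
scene peg 54 [0.48  0.004 0.201] [ 0.47  -0.005  0.178] [0.487 0.011 0.215]
scene hub 229 [0.668 0.026 0.161] [0.62  0.012 0.101] [0.677 0.038 0.18 ]
scene hi 821 [0.505 0.017 0.16 ] [ 0.437 -0.036  0.122] [0.677 0.045 0.215]
scene foot 576 [0.673 0.031 0.015] [ 0.617 -0.022  0.006] [0.714 0.074 0.049]
scene knob 90 [0.509 0.26  0.064] [0.491 0.241 0.045] [0.522 0.271 0.078]
scene blue 819 [0.515 0.268 0.02 ] [0.4   0.202 0.008] [0.561 0.315 0.04 ]
scene purple 994 [0.67  0.211 0.016] [0.6   0.133 0.006] [0.739 0.292 0.04 ]
scene tinrim 234 [0.483 0.031 0.059] [ 0.428 -0.018  0.05 ] [0.527 0.076 0.067]
scene table 14874 [0.622 0.034 0.002] [ 0.3   -0.3   -0.006] [0.8   0.3   0.005]
top peg 37 [ 0.472 -0.001  0.209] [ 0.464 -0.009  0.191] [0.481 0.007 0.216]
top hub 120 [0.653 0.019 0.171] [0.622 0.008 0.102] [0.674 0.031 0.181]
top hi 1026 [0.483 0.007 0.158] [ 0.43  -0.043  0.129] [0.674 0.043 0.216]
top foot 469 [0.659 0.031 0.013] [ 0.612 -0.023  0.006] [0.709 0.067 0.036]
top knob 53 [0.499 0.256 0.069] [0.482 0.239 0.045] [0.516 0.273 0.076]
top blue 923 [0.497 0.255 0.018] [0.4   0.202 0.008] [0.562 0.34  0.04 ]
top purple 906 [0.656 0.203 0.014] [0.601 0.125 0.006] [0.744 0.299 0.04 ]
top tinrim 77 [0.474 0.054 0.06 ] [0.429 0.014 0.051] [0.521 0.072 0.065]
top table 23046 [ 0.552 -0.039 -0.   ] [ 0.3   -0.3   -0.014] [0.8   0.3   0.005]
```

step_arm(motion=[[[-33.8,-12.6,-8,0,0,0,1],[-33.8,-12.6,-8,0,0,0,1],[-33.8,-12.6,-8,0,0,0,1],[-33.8,-12.6,-8,0,0,0,1],[-33.8,-12.6,-8,0,0,0,1],[-33.8,-12.6,-8,0,0,0,1],[-33.8,-12.6,-8,0,0,0,1],[-33.8,-12.6,-8,0,0,0,1]]])

```text
clock: 1.67
ee_pos: [0.3902, 0.4716, 0.2873]
tcp_rot: [0.0, 0.115, 0.993, 0.0]
ft_force: [1.0, 0.1, 0.4]
width: 0.087
grip_force: 0.0
```

step_arm(motion=[[[-33.8,-12.6,-8,0,0,0,1],[-33.8,-12.6,-8,0,0,0,1],[-10.3,-34.6,0,0,0,0,1],[-10.3,-34.6,0,0,0,0,1],[-10.3,-34.6,0,0,0,0,1],[-10.3,-34.6,0,0,0,0,1],[-10.3,-34.6,0,0,0,0,1],[-10.3,-34.6,0,0,0,0,1]]])

```text
clock: 2.33
ee_pos: [0.4615, 0.2148, 0.3027]
tcp_rot: [0.0, 0.115, 0.993, 0.0]
ft_force: [0.1, 0.4, 1.0]
width: 0.087
grip_force: 0.0
```

step_arm(motion=[[[-10.3,-34.6,0,0,0,0,1],[-10.3,-34.6,0,0,0,0,1],[-10.3,-34.6,0,0,0,0,1],[-10.3,-34.6,0,0,0,0,1],[-10.3,-34.6,0,0,0,0,1],[-10.3,-34.6,0,0,0,0,1],[0,0,0,0,0,0.12,1],[0,0,0,0,0,0.12,1]]])

```text
clock: 3.0
ee_pos: [0.4743, -0.0026, 0.3031]
tcp_rot: [0.0, 0.239, 0.971, 0.001]
ft_force: [0.0, 1.1, 1.4]
width: 0.0873
grip_force: 0.0
```

step_arm(motion=[[[0,0,0,0,0,0.12,1],[0,0,0,0,0,0.12,1],[0,0,0,0,0,0.12,1],[0,0,0,0,0,0.12,1],[0,0,0,0,0,0.12,1],[0,0,0,0,0,0.12,1],[0,0,0,0,0,0.12,1],[0,0,0,0,0,0.12,1]]])

```text
clock: 3.67
ee_pos: [0.4743, 0.0003, 0.3027]
tcp_rot: [0.0, 0.658, 0.753, 0.0]
ft_force: [-0.5, -0.5, 0.2]
width: 0.0866
grip_force: 0.0
```

step_arm(motion=[[[0,0,0,0,0,0.12,1],[0,0,0,0,0,0.12,1],[0,0,0,0,0,0.12,1],[0,0,0,0,0,0.12,1],[0,0,0,0,0,0.12,1],[0,0,0,0,0,0.12,1],[0,0,0,0,0,0.12,1],[0,0,0,0,0,0.12,1]]])

```text
clock: 4.33
ee_pos: [0.4742, 0.0003, 0.3028]
tcp_rot: [-0.0, 0.931, 0.364, 0.0]
ft_force: [-0.8, -0.2, -0.5]
width: 0.087
grip_force: 0.0
```

step_arm(motion=[[[0,0,0,0,0,0.12,1],[0,0,0,0,0,0.12,1],[0,0,0,0,0,0.12,1],[0,0,0,0,0,0.12,1],[0,0,0,0,0,0.12,1],[0,0,0,0,0,0,1],[0,0,0,0,0,0,1]]])

```text
clock: 4.92
ee_pos: [0.4743, 0.0003, 0.3027]
tcp_rot: [-0.0, 0.997, 0.077, 0.0]
ft_force: [1.1, 0.5, -0.5]
width: 0.0869
grip_force: 0.0
```

```bash
cat > look.py <<'E'
from h import *
import sys
def look(name,boxes,queries=()):
    s=r.state(); c=r.capture("wrist"); save(c,name); W=cloud(c,s)
    H=cv2.cvtColor(c["image"],cv2.COLOR_RGB2HSV).astype(int)
    print("t",round(s["clock"],2),"p",np.round(s["ee_pos"],4),"j",np.round(s["joint_pos"],2),"F",np.round(s["ft_force"],1),s["width"])
    print(np.round(rot(s).as_matrix(),3).tolist())
    for q in queries: print(q,[(np.round(d["position"],3).tolist(),round(d["conf"],2)) for d in r.search_frame(c,q)])
    for t,b,hs in boxes:
        m=np.isfinite(W[...,2])
        for i in range(3): m&=(W[...,i]>b[2*i])&(W[...,i]<b[2*i+1])
        if hs: m&=(H[...,1]>hs[0])&(H[...,1]<=hs[1])
        p=W[m]
        if len(p)>5:
            (cx,cy),rad=cv2.minEnclosingCircle(p[:,:2].astype(np.float32))
            print(t,len(p),"med",np.round(np.median(p,0),3),"circ",round(cx,4),round(cy,4),round(rad,4),"pct5-95",np.round(np.percentile(p,[3,97],axis=0),3).tolist())
    return W,H,c
E
python3 - <<'E'
from look import *
look("w1.png",[("peg",(.4,.55,-.1,.1,.18,.25),None),("hub",(.6,.75,-.1,.1,.155,.19),None),("head",(.4,.55,-.1,.1,.13,.175),None),("tin",(.38,.56,-.1,.14,.05,.068),None)],["lamp_grip","tin","tin_mouth"])
E
```

```text
t 4.92 p [4.743e-01 3.000e-04 3.027e-01] j [-0.41 -0.1   0.33  1.75  0.03  1.49 -1.5 ] F [ 1.1  0.5 -0.5] 0.08686783749562037
[[0.988, 0.153, 0.0], [0.153, -0.988, 0.0], [0.0, -0.0, -1.0]]
lamp_grip [([0.501, 0.011, 0.159], 0.55)]
tin [([0.493, 0.058, 0.033], 0.65)]
tin_mouth [([0.492, 0.051, 0.031], 0.75)]
peg 344 med [0.478 0.001 0.21 ] circ 0.4747 0.0007 0.0092 pct5-95 [[0.468, -0.007, 0.184], [0.483, 0.009, 0.211]]
hub 766 med [0.629 0.018 0.169] circ 0.6286 0.0174 0.0292 pct5-95 [[0.602, 0.011, 0.163], [0.652, 0.026, 0.171]]
head 3718 med [0.487 0.005 0.157] circ 0.4902 0.003 0.0607 pct5-95 [[0.444, -0.036, 0.137], [0.54, 0.038, 0.171]]
tin 293 med [0.493 0.061 0.06 ] circ 0.478 0.0284 0.0468 pct5-95 [[0.442, 0.016, 0.051], [0.524, 0.073, 0.062]]
```

View pics/w1.png

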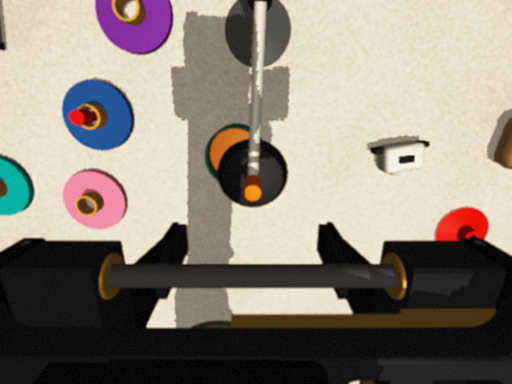

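step_arm(motion=[[[0,0,32,0,0,0,1],[0,0,32,0,0,0,1],[0,0,32,0,0,0,1],[0,0,30,0,0,0,1],[0,0,0,0,0,0,1],[0,0,0,0,0,0,-0.6],[0,0,0,0,0,0,-0.8],[0,0,0,0,0,0,-0.8]]], newtons=10)

```text
clock: 5.78
ee_pos: [0.476, 0.0005, 0.179]
tcp_rot: [-0.0, 0.997, 0.076, 0.002]
ft_force: [0.3, 0.2, -0.7]
width: 0.0741
grip_force: 0.0
```

step_arm(motion=[[[0,0,0,0,0,0,-0.8],[0,0,0,0,0,0,-0.8],[0,0,0,0,0,0,-0.8],[0,0,0,0,0,0,-0.8]]])

```text
clock: 6.12
ee_pos: [0.4746, 0.0004, 0.1771]
tcp_rot: [-0.0, 0.997, 0.075, 0.0]
ft_force: [0.1, 1.0, 0.2]
width: 0.0482
grip_force: 0.0
```

step_arm(motion=[[[0,0,0,0,0,0,-1],[0,0,0,0,0,0,-1],[0,0,0,0,0,0,-1],[0,0,0,0,0,0,-1],[0,0,0,0,0,0,-1],[0,0,0,0,0,0,-1]]])

```text
clock: 6.62
ee_pos: [0.4743, 0.0003, 0.1765]
tcp_rot: [0.0, 0.997, 0.075, -0.0]
ft_force: [0.4, 0.2, -0.1]
width: 0.0178
grip_force: 10.0
```

step_arm(motion=[[[0,18,0,0,0,-0.095,-1],[0,18,0,0,0,-0.095,-1],[0,18,0,0,0,-0.095,-1],[0,18,0,0,0,-0.095,-1],[0,18,0,0,0,-0.095,-1]]])

```text
clock: 7.03
ee_pos: [0.5047, -0.0834, 0.1765]
tcp_rot: [-0.001, 0.951, 0.31, 0.001]
ft_force: [2.9, 2.4, -2.5]
width: 0.018
grip_force: 10.0
```

step_arm(motion=[[[0,18,0,0,0,-0.095,-1],[0,18,0,0,0,-0.095,-1],[0,18,0,0,0,-0.095,-1],[0,18,0,0,0,-0.095,-1],[0,18,0,0,0,-0.095,-1]]])

```text
clock: 7.45
ee_pos: [0.5699, -0.1441, 0.1765]
tcp_rot: [-0.001, 0.851, 0.525, 0.001]
ft_force: [0.5, 3.6, 2.2]
width: 0.0174
grip_force: 10.0
```

step_arm(motion=[[[0,18,0,0,0,-0.095,-1],[0,18,0,0,0,-0.095,-1],[0,18,0,0,0,-0.095,-1],[0,18,0,0,0,-0.095,-1],[0,18,0,0,0,-0.095,-1],[0,0,0,0,0,0,-1],[0,0,0,0,0,0,-1]]])

```text
clock: 8.03
ee_pos: [0.6556, -0.1685, 0.1765]
tcp_rot: [-0.0, 0.706, 0.709, 0.0]
ft_force: [0.2, 2.6, 1.2]
width: 0.0172
grip_force: 10.0
```

step_arm(motion=[[[0,0,0,0,0,0,0],[0,0,0,0,0,0,0],[0,0,0,0,0,0,0],[0,0,0,0,0,0,0],[0,0,-20,0,0,0,0],[0,0,-35,0,0,0,0],[0,0,-35,0,0,0,0],[0,0,-35,0,0,0,0]]])

```text
clock: 8.7
ee_pos: [0.6539, -0.1696, 0.3028]
tcp_rot: [-0.0, 0.706, 0.709, -0.0]
ft_force: [1.4, -0.4, 0.7]
width: 0.0433
grip_force: 0.0
```

step_arm(motion=[[[25,-27,0,0,0,0,0],[25,-27,0,0,0,0,0],[25,-27,0,0,0,0,0],[25,-27,0,0,0,0,0],[25,-27,0,0,0,0,0],[25,-27,0,0,0,0,0],[0,0,0,0,0,0,0],[0,0,0,0,0,0,0]]])

```text
clock: 9.37
ee_pos: [0.4909, -0.019, 0.3021]
tcp_rot: [0.0, 0.704, 0.71, 0.001]
ft_force: [0.6, 0.3, 0.2]
width: 0.0434
grip_force: 0.0
```

Run:
```python
from look import *
W,H,c=look("w2.png",[("knob",(.42,.58,.17,.34,.06,.2),None),("knobtop",(.42,.58,.17,.34,.075,.2),None),("blue",(.42,.58,.17,.34,.015,.03),None),("tinrim",(.38,.56,-.1,.14,.055,.066),None),("tin",(.38,.56,-.1,.14,.01,.066),None)],["inner_knob","tin","tin_mouth","cover"])
np.save("w2.npy",W)
c=r.capture("top"); W=cloud(c); save(c,"top1.png")
m=(W[...,2]>.12)&(W[...,2]<.25)&(W[...,0]>.55)&(W[...,0]<.75)&(W[...,1]<.06)&(W[...,1]>-.26)
p=W[m]; print(len(p),np.round(np.percentile(p,[3,97],axis=0),3))
```

```text
t 9.37 p [ 0.4909 -0.019   0.3021] j [-0.33 -0.06  0.3   1.72  0.02  1.48 -0.02] F [0.6 0.3 0.2] 0.04342000324020088
[[-0.008, 1.0, 0.001], [1.0, 0.008, 0.001], [0.001, 0.001, -1.0]]
inner_knob [([0.514, -0.209, 0.03], 0.48)]
tin [([0.478, 0.029, 0.034], 0.87)]
tin_mouth [([0.477, 0.026, 0.03], 0.62)]
cover [([0.658, 0.186, 0.013], 0.68), ([0.503, 0.207, 0.019], 0.49)]
blue 108 med [0.501 0.207 0.018] circ 0.5013 0.2088 0.0223 pct5-95 [[0.483, 0.204, 0.016], [0.52, 0.209, 0.02]]
tinrim 576 med [0.477 0.028 0.06 ] circ 0.4786 0.0281 0.0471 pct5-95 [[0.434, -0.016, 0.056], [0.523, 0.073, 0.062]]
tin 3195 med [0.478 0.028 0.033] circ 0.4786 0.0281 0.0471 pct5-95 [[0.437, -0.014, 0.031], [0.52, 0.069, 0.061]]
926 [[ 0.615 -0.204  0.137]
 [ 0.686  0.025  0.206]]
```

View pics/w2.png

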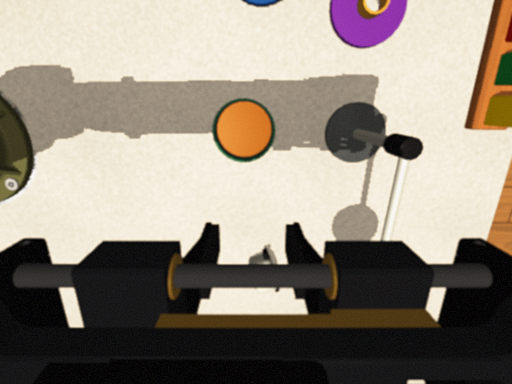

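step_arm(motion=[[[33,1.5,5,0,0,0,0],[33,1.5,5,0,0,0,0],[33,1.5,5,0,0,0,0],[33,1.5,5,0,0,0,0],[33,1.5,5,0,0,0,0],[33,1.5,5,0,0,0,0],[0,0,0,0,0,0,0],[0,0,0,0,0,0,0]]])

```text
clock: 10.33
ee_pos: [0.4998, 0.1794, 0.2703]
tcp_rot: [-0.0, 0.704, 0.71, -0.001]
ft_force: [0.4, -0.1, -1.0]
width: 0.0436
grip_force: 0.0
```

Run:
```python
from look import *
W,H,c=look("w3.png",[("knobtop",(.42,.58,.17,.34,.073,.2),None),("knob",(.42,.58,.17,.34,.058,.2),None),("blue",(.42,.58,.17,.34,.013,.026),None)],["inner_knob","cover_collar","cover"])
```

```text
t 10.33 p [0.4998 0.1794 0.2703] j [-0.5   0.05  0.11  1.68 -0.01  1.42 -0.38] F [ 0.4 -0.1 -1. ] 0.04358059172390001
[[-0.008, 1.0, -0.002], [1.0, 0.008, -0.001], [-0.001, -0.002, -1.0]]
inner_knob [([0.499, 0.258, 0.071], 0.53)]
cover_collar [([0.654, 0.211, 0.013], 0.91), ([0.354, 0.273, 0.015], 0.9), ([0.503, 0.266, 0.02], 0.63), ([0.356, 0.386, 0.013], 0.6)]
cover [([0.66, 0.212, 0.012], 0.7), ([0.354, 0.391, 0.016], 0.68), ([0.353, 0.273, 0.013], 0.65), ([0.501, 0.261, 0.018], 0.58), ([0.501, 0.26, 0.071], 0.47)]
knob 225 med [0.502 0.26  0.07 ] circ 0.5027 0.2594 0.0109 pct5-95 [[0.493, 0.251, 0.069], [0.512, 0.268, 0.072]]
blue 4097 med [0.502 0.264 0.018] circ 0.502 0.2598 0.0556 pct5-95 [[0.454, 0.212, 0.016], [0.55, 0.308, 0.02]]
```

View pics/w3.png

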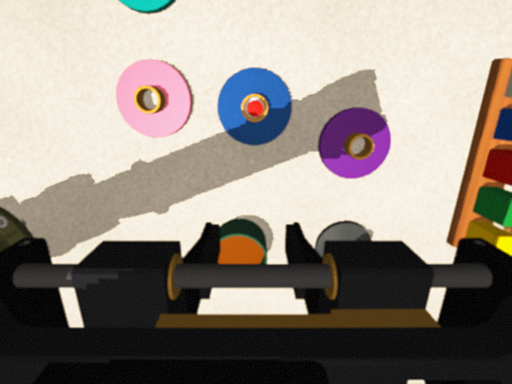

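step_arm(motion=[[[27,1.2,0,0,0,0,0],[27,1.2,20,0,0,0,0],[26,1.1,38,0,0,0,0],[0,0,38,0,0,0,0],[0,0,38,0,0,0,0],[0,0,38,0,0,0,0],[0,0,20,0,0,0,0],[0,0,0,0,0,0,0]]])

```text
clock: 11.2
ee_pos: [0.5001, 0.2518, 0.0781]
tcp_rot: [-0.001, 0.706, 0.708, -0.005]
ft_force: [0.1, 0.5, 0.0]
width: 0.0436
grip_force: 0.0
```

step_arm(motion=[[[0,0,10,0,0,0,0],[0,0,10,0,0,0,0],[0,0,8,0,0,0,0],[0,0,5,0,0,0,0],[0,0,0,0,0,0,0],[0,0,0,0,0,0,0]]])

```text
clock: 11.7
ee_pos: [0.5033, 0.2554, 0.0506]
tcp_rot: [0.0, 0.705, 0.709, 0.0]
ft_force: [0.2, 0.6, 0.6]
width: 0.0436
grip_force: 0.0
```

step_arm(motion=[[[2,0,3,0,0,0,0],[2,-0.5,3,0,0,0,0],[0,0,0,0,0,0,-0.4],[0,0,0,0,0,0,-1],[0,0,0,0,0,0,-1],[0,0,0,0,0,0,-1],[0,0,0,0,0,0,-1],[0,0,0,0,0,0,-1]]], newtons=25)

```text
clock: 12.37
ee_pos: [0.5026, 0.2593, 0.0443]
tcp_rot: [-0.0, 0.705, 0.709, 0.0]
ft_force: [-0.6, 0.2, 1.8]
width: 0.0214
grip_force: 25.0
```

```bash
python3 -c "
from h import *
s=r.state();print(s['ee_pos'],s['width'],s['grip_force'],s['ft_force']);print(rot(s).as_matrix().round(4))"
```

```text
[0.50256472 0.25928535 0.04432636] 0.021431169902892143 25.00011557713151 [-0.62288769  0.17653474  1.83271068]
[[-4.9e-03  1.0e+00  1.0e-04]
 [ 1.0e+00  4.9e-03  1.0e-04]
 [ 1.0e-04  1.0e-04 -1.0e+00]]
```

step_arm(motion=[[[0,0,-4,0,0,0,-1],[0,0,-10,0,0,0,-1],[0,0,-18,0,0,0,-1],[0,0,-24,0,0,0,-1],[0,0,-24,0,0,0,-1],[0,0,-16,0,0,0,-1],[0,0,-8,0,0,0,-1],[0,0,0,0,0,0,-1]]])

```text
clock: 13.03
ee_pos: [0.5038, 0.2599, 0.1508]
tcp_rot: [0.001, 0.705, 0.709, 0.002]
ft_force: [-0.3, 0.2, -2.6]
width: 0.0214
grip_force: 25.0
```

step_arm(motion=[[[-4,-0.4,0,0,0,0,-1],[-10,-1,0,0,0,0,-1],[-16,-1.7,0,0,0,0,-1],[-20,-2.2,0,0,0,0,-1],[-20,-2.2,0,0,0,0,-1],[-20,-2.2,0,0,0,0,-1],[-20,-2.2,0,0,0,0,-1],[-20,-2.2,0,0,0,0,-1]]])

```text
clock: 13.7
ee_pos: [0.4878, 0.126, 0.147]
tcp_rot: [-0.0, 0.706, 0.708, -0.001]
ft_force: [-0.1, 0.8, -2.8]
width: 0.0211
grip_force: 25.0
```

step_arm(motion=[[[-20,-2.2,0,0,0,0,-1],[-20,-2.2,0,0,0,0,-1],[-20,-2.2,0,0,0,0,-1],[-18,-2,0,0,0,0,-1],[-13,-1.4,0,0,0,0,-1],[-7,-0.8,0,0,0,0,-1],[-3,-0.4,0,0,0,0,-1],[0,0,0,0,0,0,-1]]])

```text
clock: 14.37
ee_pos: [0.4777, 0.0271, 0.1477]
tcp_rot: [-0.0, 0.706, 0.708, -0.0]
ft_force: [-0.2, 0.8, -2.9]
width: 0.0214
grip_force: 25.0
```

step_arm(motion=[[[0,0,0,0,0,0,-1],[0,0,0,0,0,0,-1]]])

```text
clock: 14.53
ee_pos: [0.4783, 0.0291, 0.148]
tcp_rot: [-0.0, 0.705, 0.709, 0.0]
ft_force: [-0.1, 0.3, -1.9]
width: 0.0213
grip_force: 25.0
```

Run:
```python
from look import *
look("w4.png",[])
c=r.capture("scene"); save(c,"s4.png"); cv2.imwrite("pics/s4c.png",cv2.resize(c["image"][120:280,150:370,::-1],None,fx=3,fy=3))
c=r.capture("top"); W=cloud(c); 
for t,b in(("tin/blue",(.38,.56,-.07,.12,.09,.125)),):
    m=np.isfinite(W[...,2])
    for i in range(3): m&=(W[...,i]>b[2*i])&(W[...,i]<b[2*i+1])
    p=W[m]; print(t,len(p),np.round(np.percentile(p,[3,97],axis=0),3) if len(p) else "")
```

```text
t 14.53 p [0.4783 0.0291 0.148 ] j [-0.34  0.01  0.23  1.97 -0.    1.17 -0.11] F [-0.1  0.3 -1.9] 0.021338545224817686
[[-0.006, 1.0, -0.0], [1.0, 0.006, 0.0], [0.0, -0.0, -1.0]]
tin/blue 0
```

View pics/s4c.png

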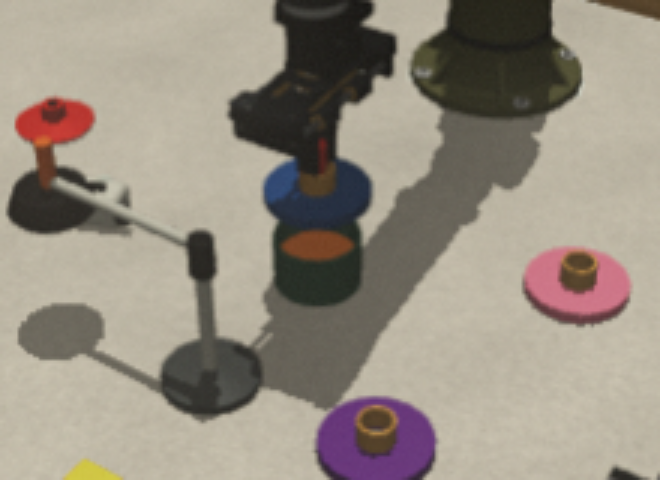

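step_arm(motion=[[[-1,0.3,6,0,0,0,-1],[0,0,10,0,0,0,-1],[0,0,10,0,0,0,-1],[0,0,7,0,0,0,-1],[0,0,4,0,0,0,-1],[0,0,0,0,0,0,-1],[0,0,0,0,0,0,-1]]])

```text
clock: 15.27
ee_pos: [0.4785, 0.0271, 0.1108]
tcp_rot: [-0.0, 0.705, 0.709, -0.0]
ft_force: [0.5, -0.3, -2.3]
width: 0.0215
grip_force: 25.0
```

step_arm(motion=[[[0,0,2,0,0,0,-1],[0,0,2,0,0,0,-1],[0,0,2,0,0,0,-1],[0,0,2,0,0,0,-1],[0,0,1,0,0,0,-1],[0,0,0,0,0,0,-1]]])

```text
clock: 15.77
ee_pos: [0.4785, 0.0272, 0.1019]
tcp_rot: [-0.0, 0.705, 0.709, -0.0]
ft_force: [-0.9, 0.3, -2.0]
width: 0.0207
grip_force: 25.0
```

step_arm(motion=[[[0.5,0,1.5,0,0,0,-1],[0,0,1.5,0,0,0,-1],[0,0,1.5,0,0,0,-1],[0,0,1.3,0,0,0,-1],[0,0,1,0,0,0,-1],[0,0,0,0,0,0,-1]]])

```text
clock: 16.27
ee_pos: [0.4785, 0.0276, 0.0951]
tcp_rot: [-0.0, 0.705, 0.709, -0.0]
ft_force: [0.6, 1.1, -1.6]
width: 0.0211
grip_force: 25.0
```

step_arm(motion=[[[0,0,0.8,0,0,0,-1],[0,0,0.5,0,0,0,-1],[0,0,0,0,0,0,-1]]])

```text
clock: 16.52
ee_pos: [0.4788, 0.0277, 0.0943]
tcp_rot: [0.0, 0.705, 0.709, 0.0]
ft_force: [-0.6, -0.1, -1.7]
width: 0.0211
grip_force: 25.0
```

step_arm(motion=[[[0,0,0.7,0,0,0,-1],[0,0,0.7,0,0,0,-1],[0,0,0,0,0,0,-1]]])

```text
clock: 16.77
ee_pos: [0.4788, 0.0277, 0.0942]
tcp_rot: [-0.0, 0.705, 0.709, 0.0]
ft_force: [-5.0, -0.6, 8.8]
width: 0.0213
grip_force: 25.0
```

step_arm(motion=[[[0,0,-1,0,0,0,-1],[0,0,0,0,0,0,-1]]])

```text
clock: 16.93
ee_pos: [0.4791, 0.0277, 0.0943]
tcp_rot: [0.0, 0.705, 0.709, 0.001]
ft_force: [-1.0, -0.0, 3.9]
width: 0.0212
grip_force: 25.0
```

step_arm(motion=[[[0,0,0,0,0,0,-0.3],[0,0,0,0,0,0,0],[0,0,0,0,0,0,0.2],[0,0,0,0,0,0,0.3],[0,0,0,0,0,0,0.3],[0,0,0,0,0,0,0.3]]])

```text
clock: 17.43
ee_pos: [0.4786, 0.0277, 0.0936]
tcp_rot: [-0.0, 0.705, 0.709, -0.0]
ft_force: [-0.1, 0.3, -0.1]
width: 0.0522
grip_force: 0.0
```

Run:
```python
from look import *
look("w5.png",[])
c=r.capture("scene"); cv2.imwrite("pics/s5c.png",cv2.resize(c["image"][120:280,150:370,::-1],None,fx=3,fy=3))
```

```text
t 17.43 p [0.4786 0.0277 0.0936] j [-0.34  0.07  0.23  2.03 -0.02  1.05 -0.09] F [-0.1  0.3 -0.1] 0.05223516882388082
[[-0.005, 1.0, -0.0], [1.0, 0.005, 0.0], [0.0, -0.0, -1.0]]
```

View pics/s5c.png

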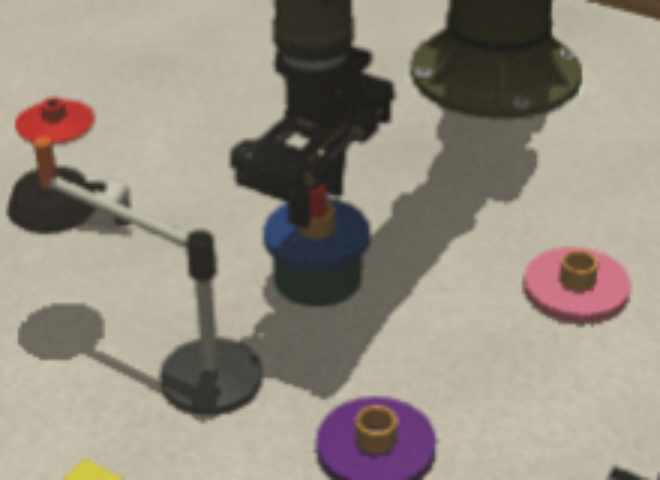

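step_arm(motion=[[[0,0,6,0,0,0,0.35],[0,0,8,0,0,0,0.35],[0,0,6,0,0,0,0.35],[0,0,2,0,0,0,0.35],[0,0,0,0,0,0,0.35],[0,0,0,0,0,0,0.35]]], newtons=15)

```text
clock: 18.03
ee_pos: [0.4785, 0.0276, 0.0714]
tcp_rot: [-0.0, 0.705, 0.709, -0.0]
ft_force: [-0.5, -0.4, -0.2]
width: 0.0584
grip_force: 0.0
```

step_arm(motion=[[[0,0,0,0,0,0,0.1],[0,0,0,0,0,0,-0.05],[0,0,0,0,0,0,-0.15],[0,0,0,0,0,0,-0.3],[0,0,0,0,0,0,-0.5],[0,0,0,0,0,0,-1],[0,0,0,0,0,0,-1]]])

```text
clock: 18.62
ee_pos: [0.4788, 0.0277, 0.0719]
tcp_rot: [0.0, 0.705, 0.709, 0.0]
ft_force: [-0.4, 0.0, 2.0]
width: 0.037
grip_force: 15.0
```

step_arm(motion=[[[0,0,-1,0,0,0,-1],[0,0,-2,0,0,0,-1],[0,0,-3,0,0,0,-1],[0,0,-4,0,0,0,-1],[0,0,-4,0,0,0,-1],[0,0,-2,0,0,0,-1],[0,0,0,0,0,0,-1]]])

```text
clock: 19.2
ee_pos: [0.4793, 0.0277, 0.0885]
tcp_rot: [0.0, 0.705, 0.709, 0.001]
ft_force: [0.5, -0.3, -1.2]
width: 0.037
grip_force: 15.0
```

Run:
```python
from look import *
look("w6.png",[])
c=r.capture("scene"); cv2.imwrite("pics/s6c.png",cv2.resize(c["image"][160:240,210:320,::-1],None,fx=6,fy=6,interpolation=cv2.INTER_CUBIC))
```

```text
t 19.2 p [0.4793 0.0277 0.0885] j [-0.34  0.07  0.23  2.03 -0.02  1.04 -0.09] F [ 0.5 -0.3 -1.2] 0.03704421365475341
[[-0.005, 1.0, 0.001], [1.0, 0.005, 0.0], [0.0, 0.001, -1.0]]
```

View pics/s6c.png

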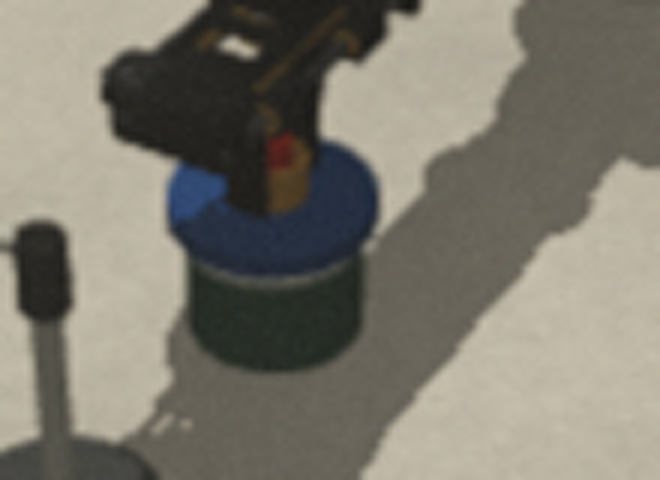

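The cover has come up level and the silver inner lid still sits on the tin rim (around pixel 275,275), with the knob lower inside the collar. The weight felt is that of the cover alone, so I'll carry on straight up.

step_arm(motion=[[[0,0,-3,0,0,0,-1],[0,0,-6,0,0,0,-1],[0,0,-7,0,0,0,-1],[0,0,-7,0,0,0,-1],[0,0,-7,0,0,0,-1],[0,0,-7,0,0,0,-1],[0,0,-10,0,0,0,-1],[0,0,-12,0,0,0,-1]]])

```text
clock: 19.97
ee_pos: [0.4783, 0.0276, 0.1474]
tcp_rot: [-0.0, 0.705, 0.709, -0.0]
ft_force: [0.1, -0.2, -0.5]
width: 0.0365
grip_force: 15.0
```

step_arm(motion=[[[0,0,-14,0,0,0,-1],[0,0,-14,0,0,0,-1],[0,0,-12,0,0,0,-1],[0,0,-8,0,0,0,-1],[0,0,-4,0,0,0,-1],[0,0,0,0,0,0,-1],[0,0,0,0,0,0,-1],[0,0,0,0,0,0,-1]]])

```text
clock: 20.63
ee_pos: [0.4781, 0.0276, 0.1979]
tcp_rot: [-0.0, 0.705, 0.709, -0.001]
ft_force: [-0.1, 0.8, -1.9]
width: 0.0372
grip_force: 15.0
```

Run:
```python
from look import *
look("w7.png",[])
c=r.capture("scene"); cv2.imwrite("pics/s7c.png",cv2.resize(c["image"][90:290,130:390,::-1],None,fx=3,fy=3))
```

```text
t 20.63 p [0.4781 0.0276 0.1979] j [-0.35 -0.03  0.23  1.9   0.01  1.27 -0.11] F [-0.1  0.8 -1.9] 0.03719591032029071
[[-0.005, 1.0, -0.001], [1.0, 0.005, -0.0], [-0.0, -0.001, -1.0]]
```

View pics/s7c.png

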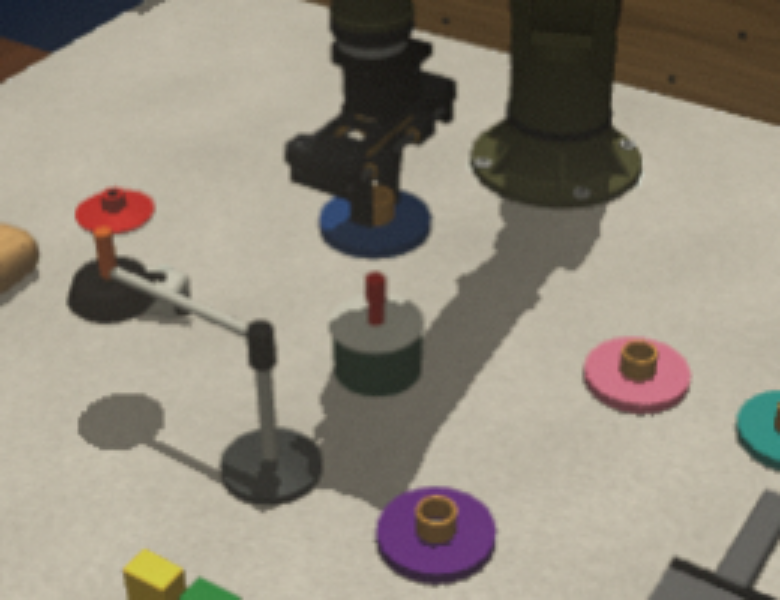

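The inner lid sits flat on the tin at pixel (377,325). The cover is held level above it at (375,222), 126 mm higher than it was on the tin, and the lamp head is well clear at (110,290).

step_arm(motion=[[[0,0,0,0,0,0,-1],[0,0,0,0,0,0,-1],[0,0,0,0,0,0,-1],[0,0,0,0,0,0,-1]]])

```text
clock: 21.07
ee_pos: [0.4786, 0.0276, 0.1986]
tcp_rot: [-0.0, 0.705, 0.709, -0.0]
ft_force: [1.1, -0.4, -0.9]
width: 0.0369
grip_force: 15.0
```

```bash
python3 -c "
from rig import r
print(r.sign_off())"
```

```text
the job is handed in; nothing more can be done
None
```

The job is handed in at about 21 s: the lamp is swung clear to the -y side, the inner lid is seated on the tin, and the blue cover is held level and still about 126 mm above where it sat on the tin; sign-off gave no verdict.

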